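# Set the length stop of a frame jig

### The job

Get the frame jig ready for the next rail: slide the flat cover fully shut over the compartment of corner clips (the rail will lie on it), then squeeze in the lock button on the head of the telescoping stop arm to release it, and draw the arm out until its pointer stands on the second long mark of the scale. Finish while holding the head there with the button still squeezed in. Do not force the arm while it is locked, and leave the hammer, the glue bottle and the loose frame where they are.

Things in the scene. Friction and masses are not known exactly. Their poses are not given: they have to be found in the camera images.
- jig: the jig, fixed on the bench: plywood board 18 mm thick, origin at bench level, z up, board spanning x -130..140 and y -220..220 mm. The stop arm lies along y at x = -40 mm, the clip compartment is on the +x side, the scale on the -x side. A steel rail 8 mm wide, top 50 mm above the bench, runs under the head at x = -40 mm. Nothing fixed here is higher than 103 mm
- compartment (a point): centre of the open clip compartment, level with its rim 45 mm above the bench; outside 120 (jig x) by 165 mm (jig y), walls 6 mm; its side walls run on towards -y as runners of the cover. Steel corner clips lie in it
- tube_mouth (a point): centre of the mouth of the fixed 26 mm square aluminium tube, 85 mm above the bench at jig x = -40, y = -30 mm; the tube runs 185 mm from here towards -y on two wooden blocks 34 mm wide; a 14 mm square bar slides out of it towards +y
- cover (a joint): the flat plywood cover, 118 (x) by 158 (y) by 6 mm, underside 45 mm above the bench: how far it is open in m; 0 = fully shut against its end stop, 0.15 = fully open; it shuts towards the jig's +y and stays where it is left (about 1.5 N of friction)
- cover_bar (a point): centre of the top face of the wooden grip bar on the cover, 80 mm above the bench; bar 12 mm wide (jig x), 50 mm long (jig y), standing 29 mm above the cover. It lies at jig x = +115 mm, and at jig y = 106 mm minus the opening; axes parallel to the jig's. It may be pinched from above across its width
- stop_arm (a joint): how far the telescoping arm is out = reading of its pointer on the scale, in m; grows towards the jig's +y, 0 to 0.16 (hard stop); first, second and third long mark = 0.05, 0.10, 0.15. Locked by a friction brake (slips at about 14 N) unless the button is in; free, it slides with about 2 N of friction and stays where it is left
- head (a point): centre of the aluminium head on the end of the arm, 85 mm above the bench, at jig x = -40 mm, y = arm reading; axes as the jig. Head 26 (x) by 52 (y) by 46 mm (z). Plain +x face, button on the -x face; room for fingers there within 25 mm along y. 34 mm to +y it carries a 4 mm upright stop plate, from 20 mm on the -x side to 85 mm on the +x side, top 108 mm above the bench
- button (a point): centre of the outer face of the black lock button, 22 mm (y) by 26 mm (z), on the head's -x side (towards the robot), level with the head's centre; the face stands 20 mm from the head centre when out and 15 mm when fully in, so the pinch over button and opposite face goes from 33 to 28 mm
- lock (a joint): travel of the lock button in m: 0 = out (arm locked), 0.005 = fully in (towards the jig's +x), free from about 0.001; spring-loaded, 10 N to start and about 12.5 N fully in; springs out and locks when let go. Squeezing the head between two fingers across x presses it
- pointer (a point): lower tip of the thin dark pointer (3 mm wide) which reaches from the stop plate to the -x side and down, just above the scale: 58 mm to the -x side, 34 mm to the +y side and 61 mm below the centre of the head; moves with the arm
- mark (a point): the second long mark of the scale, under the path of the pointer tip, 20 mm above the bench (a 2 mm line along jig x). The white scale is 40 mm wide, flat on the board, with a short mark every 10 mm and three long ones (34 mm) at 50, 100 and 150 mm, counted towards +y
- hammer: bystander: a wooden-handled hammer 260 mm long lying on the bench, origin under its middle
- glue: bystander: a glue bottle 56 mm in diameter and 150 mm tall standing on the bench, origin under its middle
- frame: bystander: a small loose wooden picture frame 150 by 120 by 22 mm lying on the bench, origin under its middle

How it is judged (in metres and radians):
On the way, in this order (a step that is already met when the one before it is completed fails the run):
1. the cover is fully shut while the stop arm is still where it was (value of joint cover below 0.004 m and distance of head from where it was at the start of the episode below 0.006 m), for 0.2 s.
2. the lock button is squeezed in before the arm is moved (value of joint lock above 0.003 m and distance of head from where it was at the start of the episode below 0.006 m), for 0.05 s.
3. the arm is out at the second long mark with the button squeezed in (value of joint stop_arm between 0.096 and 0.104 m and value of joint lock above 0.003 m), for 0.2 s.
At the end, for the whole second after the job is handed in: the cover is within 4 mm of fully shut, the pointer is within 4 mm of the second long mark and still, and the fingers still hold the head (at least 3 N) with the lock button squeezed in by more than 3 mm (all of step 3 and value of joint cover below 0.004 m and contact force between the fingers and stop_arm above 3 N and velocity of joint stop_arm between -0.01 and 0.01 m/s); the arm keeps its last pose, push and grip.
It fails at once if the stop arm is forced along while its lock is on (value of joint lock below 0.0003 m and (velocity of joint stop_arm above 0.03 m/s or velocity of joint stop_arm below -0.03 m/s)).
It fails at once if the hammer, glue bottle or loose frame is shifted by more than 20 mm (distance of any of hammer, glue, frame from where it was at the start of the episode above 0.02 m).
It also fails if it takes over 40 s, if anything falls off the work surface, if the arm or the gripper's body presses on something with over 40 N, if the wrist force passes 120 N, or if a joint passes its speed limit or range.

### The arm

A 6-joint arm with a two-finger parallel gripper is mounted at the origin on the work surface. World frame = base frame: x ahead of the robot, y to its left, z up, the work surface at z = 0. Lengths are in mm, angles in rad, forces in N, time in s.
With the tool pointing down it reaches from about 350 to 725 mm from the base axis. Payload 4.3 kg.
Tool frame: the origin (TCP) lies at the very end of the fingers, on their centre line; the grasp point (between the pads) lies 19 mm behind it (hold_point_z is the distance from the TCP to the grasp point, in mm); z points along the fingers, y is the line along which they close (so a half turn about z gives the same grasp; the last joint's range is limited). The gripper opens to 85 mm and grips with 20 to 120 N. Pads are 22 mm wide; open, the fingers measure 114 mm over their backs; the gripper's body (76 mm by 85 mm) begins 54 mm behind the grasp point. The pads swing forward as they close: fully open they stand 13 mm farther back than shut.
Start: joints at [-1.439, 0.377, 0.081, 1.274, 0, 1.46], TCP at [137.693, -558.308, 231.329] pointing down, gripper open.
Joint ranges: [-2.72, 2.72], [-0.84, 1.66], [-1.02, 1.22], [-1.77, 2.12], [-1.37, 1.28], [-3.14, 3.14]. Speed limits (rad/s): [2.57, 2.57, 3.14, 3.14, 3.14, 3.14].

### API

Orientations are given as a rotation vector (axis times angle).
In Python, from workcell import * gives the robot as it stands.
- The arm moves only by the tool step_arm, never from a script. Its argument "plan" is a list of rows, each a list of 3 entries, a list of its own where there are three numbers: the shift along the tool's x, y, z in m, then the turn about the tool's z in degrees, then the gripper command: -1 is fully open, 1 is shut, values between are in proportion. In form: [[[tx, ty, tz], twist, gripper], ...]. A call has 1 to 10 rows; each row shifts and turns the commanded pose from where the row before left it, along the tool's axes as they then stand; what a row does not reach is not made up. A row lasts 1/12 s, in which the tool goes at most 41.7 mm and 7.16 degrees, less where a joint would pass 70% of its speed; a pose out of reach is approached as far as the arm can. A call is refused whole if a number of a shift passes 0.0417 or a number of a turn 7.16, either way. A call with a gripper value outside its range is refused whole. The fingers move at their own pace and stop on an object; "squeeze" is the grip in N (left out, the last holds). Time passes only in rows, so rows that do not move let the fingers close. It gives the time, the measured TCP pose, the force, the opening and the grip force at its end, in the units of the state.
- state(): the state, without advancing time (a new reading comes with each control period).
- read_camera(name): name is "scene" or "top"; returns (picture, depth): 480x640x3 uint8, red, green, blue; 480x640 float32, mm along the optical axis (not along the pixel's ray), 0 where there is no reading.
- get_calibration(name): a dict with "intrinsics" (3x3 intrinsics, pixels), "dist_coeffs" ([k1, k2, p1, p2, k3] as OpenCV has them; the pictures are not rectified), "R" (3x3) and "t" (3): a world point X has camera coordinates R X + t. Camera axes: x right, y down, z forward; pixel columns grow to the right and rows downward; lengths in mm; the calibration is good to about 2 mm. A picture is of the moment at which its call begins. get_calibration takes no time and is no camera call.
- close_job(): hands the job in; it is judged then, once.
The state is a dict: "time": time; "qpos": joint angles; "qd": joint speeds; "joint_torque": joint torques, N m; "eef_pos": TCP position; "tcp_rot": TCP orientation; "contact_force": force on the tool from outside, world axes, zero at the start; "wrist_torque": the same for the moment, N m; "width": opening from 0.0 (shut) to 1.0 (fully open); "grasp_force": force on a finger pad.
Only numpy, scipy, OpenCV 4.12 (cv2) and the standard library are available. Lean on these libraries where they do the work, as an engineer would, in place of code of your own. Each camera call takes 0.05 s, during which the arm holds its last target. There are 200 camera calls.

## Working session

There is one attempt and no reset: what is moved stays moved. The work goes in short steps, Python scripts to look and compute and a tool call to move; the robot and the scene stay as the last step left them, time stands still between calls to the robot, and variables do not carry over. Pictures are saved under pics/ and viewed, at most 10 in all, crops included, and the job is handed in when it is done.

Besides the shell and the picture viewer there is one more tool, called after "Request:" as name(argument=value, ...) on one line, values as JSON. step_arm: Moves the arm, as the interface text tells. Its arguments: {"type":"object","properties":{"plan":{"type":"array"},"squeeze":{"type":"number"}},"required":["plan"]}

```bash
mkdir -p pics; cat > h.py <<'E'
from workcell import *
import numpy as np, cv2
def cal(n):
    c=get_calibration(n); return [np.array(c[k],float) for k in("intrinsics","dist_coeffs","R","t")]
def ray(n,uv):
    K,d,R,t=cal(n); p=cv2.undistortPoints(np.array(uv,float).reshape(-1,1,2),K,d).reshape(-1,2)
    D=np.c_[p,np.ones(len(p))]@R; return -R.T@t.ravel(),D
def onz(n,uv,z):
    o,D=ray(n,uv); return o+D*((z-o[2])/D[:,2])[:,None]
def proj(n,X):
    K,d,R,t=cal(n); return cv2.projectPoints(np.array(X,float).reshape(-1,1,3),cv2.Rodrigues(R)[0],t,K,d)[0].reshape(-1,2)
E
python3 - <<'E'
from h import *
for n in("scene","top"):
    im,d=read_camera(n); np.savez(f"pics/{n}0.npz",im=im,d=d); cv2.imwrite(f"pics/{n}0.png",im[:,:,::-1])
    K,dd,R,t=cal(n); print(n,-R.T@t.ravel(),R[2])
print(state())
E
```

```text
scene [1307.72033914  -20.25035175 1255.33064394] [-0.55164217 -0.00417904 -0.83407041]
top [ 316.63999864  -33.92015256 1263.64345747] [ 0.19490677  0.02672837 -0.98045752]
{'time': 0.1, 'qpos': array([-1.43931620e+00,  3.77988494e-01,  7.97533820e-02,  1.27443858e+00,
       -1.60408105e-05,  1.46049585e+00]), 'qd': array([ 0.00118433, -0.00230118,  0.00197604, -0.00015485, -0.00025831,
       -0.00056857]), 'joint_torque': array([ 1.78564180e-03, -4.64693248e+01,  2.70582891e+01,  1.20267554e-02,
       -6.09436665e-05, -9.21504260e-07]), 'eef_pos': array([ 137.59359247, -557.66655134,  230.45283457]), 'tcp_rot': array([-3.11680085e+00, -3.78637348e-01,  5.63901579e-05]), 'contact_force': array([ 0.16484951, -1.21294412,  0.07297459]), 'wrist_torque': array([ 0.05871836, -0.00650682,  0.00615336]), 'grasp_force': 0.0, 'width': 1.001494989420393}
```

View pics/top0.png

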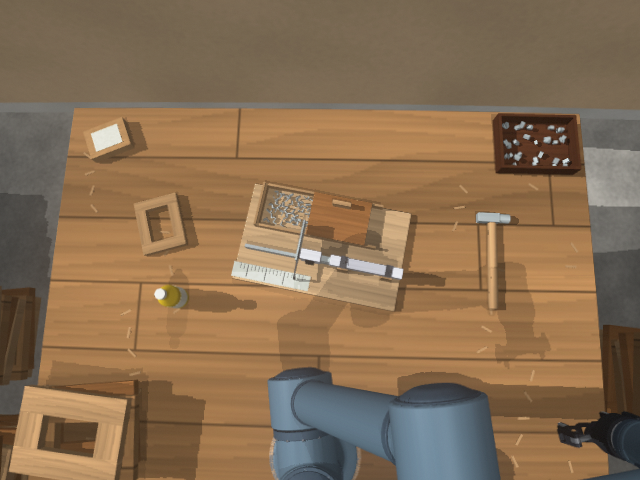

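View pics/scene0.png

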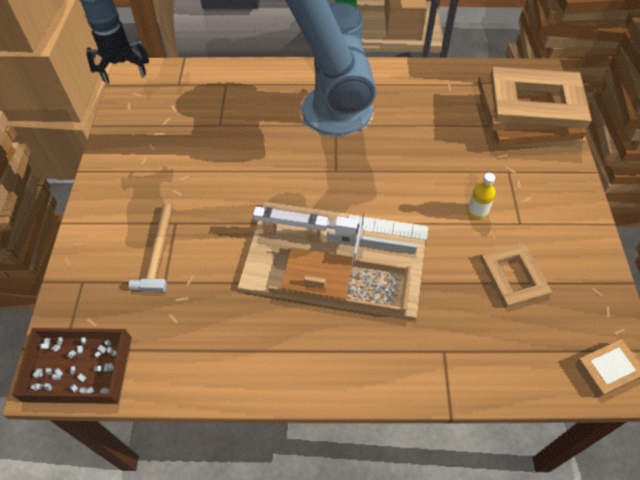

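The top view shows the jig tilted about 12° near (320,245), with the cover bar at about (342,203) and the head at about (311,256). In the scene view the bar is at (315,282) and the head at (347,230). Next I'll zoom in on both.

```bash
python3 - <<'E'
import cv2
a=cv2.imread("pics/top0.png")[170:320,220:420]; b=cv2.imread("pics/scene0.png")[195:325,230:440]
cv2.imwrite("pics/tz.png",cv2.resize(a,None,fx=4,fy=4,interpolation=cv2.INTER_CUBIC))
cv2.imwrite("pics/sz.png",cv2.resize(b,(798,494),interpolation=cv2.INTER_CUBIC))
E
```

```text
(no output)
```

View pics/tz.png

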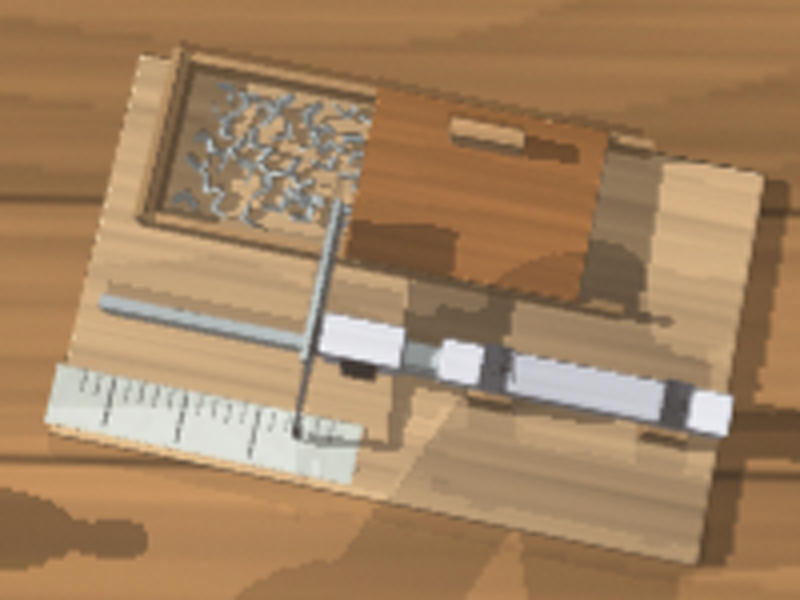

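View pics/sz.png

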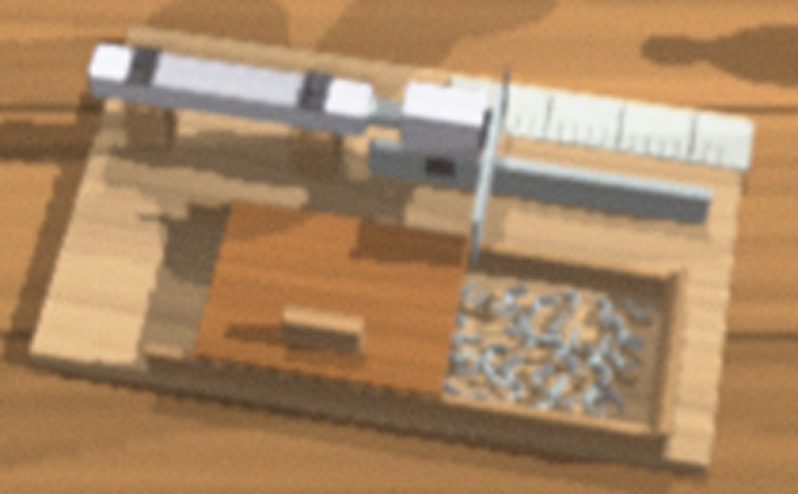

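The jig features are clear: three long marks, pointer tip reading about 0.02, cover bar and head. I'll fit the jig pose from board corners and marks, then locate the bar and head.

```bash
cat > fit.py <<'E'
from h import *
T=lambda p:(np.array(p,float)+.5)/4-.5+[220,170]
S=lambda p:(np.array(p,float)+.5)/3.8-.5+[230,195]
J={"top":[((-130,-220),18,(697,562)),((140,-220),18,(764,175)),((140,220),18,(140,55)),((-98,84),20,(254,435)),((-98,134),20,(181,416)),((-98,184),20,(108,400))],
"scene":[((140,-220),18,(30,355)),((140,220),18,(705,466)),((-98,84),20,(548,115)),((-98,134),20,(620,125)),((-98,184),20,(693,138))]}
A=[];B=[]
for n,f in(("top",T),("scene",S)):
    for j,z,p in J[n]: A.append(j);B.append(onz(n,f(p),z)[0,:2])
A=np.array(A,float);B=np.array(B)
a,b=A.mean(0),B.mean(0);U,s,V=np.linalg.svd((A-a).T@(B-b));R=V.T@U.T;o=b-R@a
yaw=np.degrees(np.arctan2(R[1,0],R[0,0]))
if __name__=="__main__":
    print("o",o,"yaw",yaw);print(np.round(B-(A@R.T+o),1))
    inj=lambda X:np.round((X[:,:2]-o)@R,1)
    print("bar",[inj(onz(n,f(p),80)) for n,f,p in(("top",T,(488,133)),("scene",S,(323,320)))])
    print("head",[inj(onz(n,f(p),108)) for n,f,p in(("top",T,(363,340)),("scene",S,(447,104)))])
    print("ptr",[inj(onz(n,f(p),24)) for n,f,p in(("top",T,(298,435)),)])
    print("cover front edge",inj(onz("top",T([(374,90),(345,262)]),51)),inj(onz("scene",S([(470,235),(445,397)]),51)))
E
python3 fit.py
```

```text
o [533.929924    -4.53623133] yaw -9.99766626954311
[[ 2.7  0.7]
 [-0.7  0.1]
 [ 1.5 -1.1]
 [-4.2  1.3]
 [-1.2  1.5]
 [-0.2  1.9]
 [ 3.7  0. ]
 [ 4.5 -4.9]
 [-2.4  0.2]
 [-2.8  0.1]
 [-0.8  0.3]]
bar [array([[115.5, -31.2]]), array([[118.9, -30.6]])]
head [array([[-38.5,  19.4]]), array([[-35.8,  21.2]])]
ptr [array([[-97. ,  55.3]])]
cover front edge [[138.2  50.6]
 [ 18.7  45.8]] [[ 24.2  47.5]
 [143.2  50.4]]
```

Request:
step_arm(plan=[[[0,0,0],-6.61,0],[[0,0,0],-6.61,0],[[0,0,0],-6.61,0],[[0,0,0],-6.61,0],[[0,0,0],-6.61,0],[[0,0,0],-6.61,0],[[0,0,0],-6.61,0],[[0,0,0],-6.61,0],[[0,0,0],-6.61,0],[[0,0,0],-6.61,0]])

```text
time: 0.93
eef_pos: [137.6, -557.9, 230.7]
tcp_rot: [-2.401, -2.025, -0.001]
contact_force: [-0.9, -0.7, 0.3]
width: 0.501
grasp_force: 0.0
```

Request:
step_arm(plan=[[[0.029,0.0205,0],0,0],[[0.029,0.0205,0],0,0],[[0.029,0.0205,0],0,0],[[0.029,0.0205,0],0,0],[[0.029,0.0205,0],0,0],[[0.029,0.0205,0],0,0],[[0.029,0.0205,0],0,0],[[0.029,0.0205,0],0,0],[[0.029,0.0205,0],0,0],[[0.029,0.0205,0],0,0]])

```text
time: 1.77
eef_pos: [390.9, -306.8, 231.0]
tcp_rot: [-2.407, -2.018, 0.0]
contact_force: [1.6, -0.6, 0.4]
width: 0.5
grasp_force: 0.0
```

Request:
step_arm(plan=[[[0.029,0.0205,0.005],0,0],[[0.029,0.0205,0.005],0,0],[[0.029,0.0205,0.005],0,0],[[0.029,0.0205,0.005],0,0],[[0.029,0.0205,0.005],0,0],[[0.029,0.0205,0.005],0,0],[[0.029,0.0205,0.005],0,0],[[0.029,0.0205,0.005],0,0],[[0.015,0.0105,0.005],0,0],[[0.0,0.0,0.0],0,0]])

```text
time: 2.6
eef_pos: [606.5, -92.3, 184.1]
tcp_rot: [-2.401, -2.023, 0.0]
contact_force: [-0.9, 1.1, -0.1]
width: 0.495
grasp_force: 0.0
```

```bash
cat > st.py <<'E'
from fit import *
from scipy.spatial.transform import Rotation as Ro
s=state(); M=Ro.from_rotvec(s["tcp_rot"]).as_matrix(); p=s["eef_pos"]
print("t",s["time"],"jig",np.round((p[:2]-o)@R,1),"z",round(p[2],1),"toolx yaw-jigy err deg",np.degrees(np.arctan2(M[1,0],M[0,0]))-90-yaw,"tilt",M[:,2].round(3),"F",np.round(s["contact_force"],1),"w",s["width"]*85,"g",s["grasp_force"],"q",s["qpos"].round(2))
E
python3 st.py
```

```text
t 2.6 jig [ 86.7 -73.9] z 184.1 toolx yaw-jigy err deg 0.21955369638654787 tilt [-0.002  0.002 -1.   ] F [-0.9  1.1 -0.1] w 42.11665829005823 g 0.0 q [-0.26  0.47  0.11  1.21  0.    1.49]
```

Request:
step_arm(plan=[[[0.0215,0.0145,0.01],0,0],[[0.0215,0.0145,0.02],0,0],[[0,0,0.02],0,0],[[0,0,0.02],0,0],[[0,0,0.0],0,0]])

```text
time: 3.02
eef_pos: [637.5, -58.1, 111.4]
tcp_rot: [-2.402, -2.014, 0.009]
contact_force: [-1.0, -0.4, -1.3]
width: 0.498
grasp_force: 0.0
```

```bash
python3 st.py; python3 - <<'E'
from h import *
im,d=read_camera("scene"); cv2.imwrite("pics/s1.png",cv2.resize(im[195:345,230:430,::-1],None,fx=4,fy=4,interpolation=cv2.INTER_CUBIC))
E
```

```text
t 3.0167 jig [111.3 -34.8] z 111.4 toolx yaw-jigy err deg -0.04528026512368655 tilt [-0.009  0.001 -1.   ] F [-1.  -0.4 -1.3] w 42.33205223273589 g 0.0 q [-0.19  0.57  0.07  1.08 -0.    1.56]
```

View pics/s1.png

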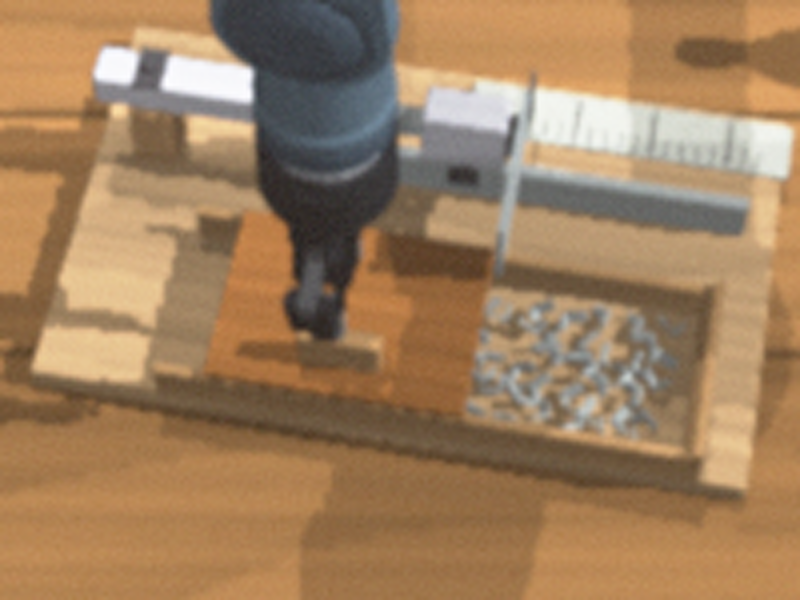

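The gripper at (318,315) hangs above and just behind the bar at (343,350), which fits its height and lag. Descending.

Request:
step_arm(plan=[[[0,0,0.015],0,0],[[0,0,0.015],0,0],[[0,0,0.012],0,0],[[0,0,0.01],0,0],[[0,0,0.0],0,0],[[0,0,0.0],0,0]])

```text
time: 3.57
eef_pos: [641.0, -58.9, 64.9]
tcp_rot: [2.408, 2.018, -0.0]
contact_force: [0.1, 0.4, 0.7]
width: 0.502
grasp_force: 0.0
```

```bash
python3 st.py
```

```text
t 3.5667 jig [114.8 -35. ] z 64.9 toolx yaw-jigy err deg -0.08270695340024048 tilt [-0. -0. -1.] F [0.1 0.4 0.7] w 42.681273125437954 g 0.0 q [-0.19  0.6   0.01  0.97 -0.    1.56]
```

Request:
step_arm(plan=[[[0,0.001,0.002],0,1],[[0,0,0],0,1],[[0,0,0],0,1],[[0,0,0],0,1],[[0,0,0],0,1],[[0,0,0],0,1],[[0,0,0],0,1]], squeeze=30)

```text
time: 4.15
eef_pos: [643.3, -58.9, 63.4]
tcp_rot: [2.406, 2.017, 0.002]
contact_force: [1.8, -0.9, 6.2]
width: 0.132
grasp_force: 34.6
```

```bash
python3 st.py
```

```text
t 4.15 jig [117.2 -34.6] z 63.4 toolx yaw-jigy err deg -0.055747821167635436 tilt [ 0.003 -0.001 -1.   ] F [ 1.8 -0.9  6.2] w 11.228310082448347 g 34.64102268218994 q [-0.19  0.61  0.01  0.97 -0.    1.56]
```

Request:
step_arm(plan=[[[0.008,0,-0.001],0,1],[[0.016,0,0],0,1],[[0.016,0,0],0,1],[[0.016,0,0],0,1],[[0.016,0,0],0,1],[[0.016,0,0],0,1],[[0.016,0,0],0,1],[[0.01,0,0],0,1],[[0.008,0,0],0,1],[[0,0,0],0,1]])

```text
time: 4.98
eef_pos: [665.4, 63.2, 63.4]
tcp_rot: [2.404, 2.019, 0.005]
contact_force: [5.1, 0.4, -0.4]
width: 0.126
grasp_force: 33.9
```

```bash
python3 st.py
```

```text
t 4.9833 jig [117.7  89.6] z 63.4 toolx yaw-jigy err deg 0.03712761179479429 tilt [ 0.004  0.    -1.   ] F [ 5.1  0.4 -0.4] w 10.724683418108492 g 33.908355832099915 q [-0.    0.65  0.08  1.    0.    1.74]
```

Request:
step_arm(plan=[[[0.004,0,0],0,1],[[0.004,0,0],0,1],[[0.003,0,0],0,1],[[0.002,0,0],0,1],[[0.002,0,0],0,1],[[0,0,0],0,1]])

```text
time: 5.48
eef_pos: [667.6, 75.0, 63.4]
tcp_rot: [2.405, 2.015, -0.0]
contact_force: [4.6, -5.3, 0.1]
width: 0.132
grasp_force: 34.0
```

```bash
python3 st.py
```

```text
t 5.4833 jig [117.8 101.6] z 63.4 toolx yaw-jigy err deg -0.08934285763026395 tilt [ 0.003 -0.004 -1.   ] F [ 4.6 -5.3  0.1] w 11.21763105762535 g 33.97140562534332 q [ 0.02  0.66  0.1   1.01 -0.    1.77]
```

Request:
step_arm(plan=[[[0.002,0,0],0,1],[[0.002,0,0],0,1],[[0,0,0],0,1],[[0,0,0],0,1]])

```text
time: 5.82
eef_pos: [667.6, 75.1, 63.4]
tcp_rot: [2.404, 2.009, -0.009]
contact_force: [3.0, -14.4, 1.6]
width: 0.128
grasp_force: 34.2
```

```bash
python3 st.py
```

```text
t 5.8167 jig [117.8 101.6] z 63.4 toolx yaw-jigy err deg -0.2206938954467077 tilt [ 0.001 -0.01  -1.   ] F [  3.  -14.4   1.6] w 10.891830220398367 g 34.17580783367157 q [ 0.02  0.66  0.1   1.01 -0.01  1.77]
```

Cover is against its stop (14 N). I'll relax, release, rise and move over the head.

Request:
step_arm(plan=[[[-0.003,0,0],0,1],[[0,0,0],0,-0.1],[[0,0,0],0,-0.1],[[0,0,0],0,-0.1],[[0,0,0],0,-0.1],[[0,0,-0.02],0,-0.1],[[0,0,-0.03],0,-0.1],[[0,0,-0.03],0,-0.3],[[0,0,-0.02],0,-0.4],[[0,0,0],0,-0.4]])

```text
time: 6.65
eef_pos: [668.8, 77.9, 169.0]
tcp_rot: [2.403, 2.016, 0.011]
contact_force: [0.7, 0.7, 0.5]
width: 0.698
grasp_force: 0.0
```

```bash
python3 st.py
```

```text
t 6.65 jig [118.6 104.6] z 169.0 toolx yaw-jigy err deg -0.005702242168844407 tilt [ 0.009  0.    -1.   ] F [0.7 0.7 0.5] w 59.35733179699264 g 0.0 q [0.02 0.6  0.27 1.24 0.   1.77]
```

Request:
step_arm(plan=[[[-0.01,-0.019,0],0,-0.4],[[-0.011,-0.02,0],0,-0.4],[[-0.011,-0.02,0],0,-0.4],[[-0.011,-0.02,0],0,-0.4],[[-0.011,-0.02,0],0,-0.4],[[-0.011,-0.02,0],0,-0.4],[[-0.011,-0.02,0],0,-0.4],[[-0.008,-0.018,0],0,-0.4],[[0,0,0],0,-0.4],[[0,0,0],0,-0.4]])

```text
time: 7.48
eef_pos: [495.6, 22.2, 162.7]
tcp_rot: [-2.407, -2.018, 0.001]
contact_force: [0.4, -0.5, -0.1]
width: 0.701
grasp_force: 0.0
```

```bash
python3 st.py; python3 - <<'E'
from h import *
im,d=read_camera("scene"); cv2.imwrite("pics/s2.png",cv2.resize(im[195:345,230:430,::-1],None,fx=4,fy=4,interpolation=cv2.INTER_CUBIC))
E
```

```text
t 7.4833 jig [-42.4  19.7] z 162.7 toolx yaw-jigy err deg -0.053470245508428604 tilt [-0.001  0.    -1.   ] F [ 0.4 -0.5 -0.1] w 59.57118397117347 g 0.0 q [-0.08  0.25 -0.27  1.04  0.    1.66]
```

View pics/s2.png

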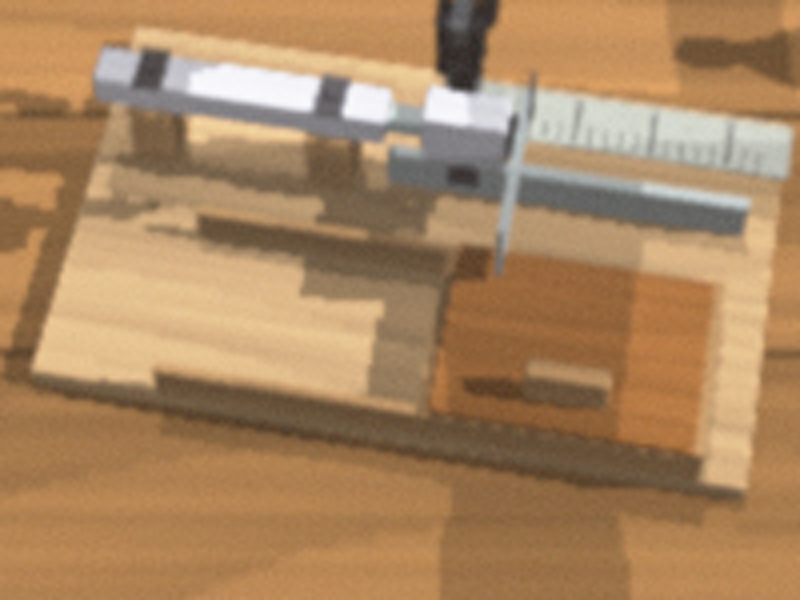

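The cover now runs to its end stop, with the bar at (570,380). The fingers at (462,80) are lined up above the head at (466,115). Descending around the head.

Request:
step_arm(plan=[[[0,0.002,0.015],0,-0.4],[[0,0,0.015],0,-0.4],[[0,0,0.015],0,-0.4],[[0,0,0.015],0,-0.4],[[0,0,0.015],0,-0.4],[[0,0,0.012],0,-0.4],[[0,0,0.008],0,-0.4],[[0,0,0],0,-0.4],[[0,0,0],0,-0.4]])

```text
time: 8.28
eef_pos: [499.2, 21.8, 68.0]
tcp_rot: [-2.407, -2.019, 0.001]
contact_force: [0.6, -0.3, -0.0]
width: 0.699
grasp_force: 0.0
```

```bash
python3 st.py
```

```text
t 8.2833 jig [-38.8  19.9] z 68.0 toolx yaw-jigy err deg -0.02669549669251836 tilt [-0.001  0.    -1.   ] F [ 0.6 -0.3 -0. ] w 59.44035173326807 g 0.0 q [-0.08  0.34 -0.42  0.81 -0.    1.66]
```

Request:
step_arm(plan=[[[0,0,0.002],0,0],[[0,0,0],0,1],[[0,0,0],0,1],[[0,0,0],0,1],[[0,0,0],0,1],[[0,0,0],0,1],[[0,0,0],0,1],[[0,0,0],0,1]], squeeze=45)

```text
time: 8.95
eef_pos: [499.5, 21.6, 67.1]
tcp_rot: [2.407, 2.018, 0.002]
contact_force: [-0.9, 0.5, 5.1]
width: 0.318
grasp_force: 51.9
```

```bash
python3 st.py
```

```text
t 8.95 jig [-38.4  19.8] z 67.1 toolx yaw-jigy err deg -0.05765507604184705 tilt [ 0.001  0.    -1.   ] F [-0.9  0.5  5.1] w 27.040921093709606 g 51.86479568481445 q [-0.08  0.34 -0.42  0.81  0.    1.66]
```

Button fully in (27 mm reading, consistent with the −1 mm offset on the bar). Drawing out.

Request:
step_arm(plan=[[[0.004,0,0],0,1],[[0.008,0,0],0,1],[[0.012,0,0],0,1],[[0.012,0,0],0,1],[[0.012,0,0],0,1],[[0.012,0,0],0,1],[[0.01,0,0],0,1],[[0.006,0,0],0,1],[[0,0,0],0,1],[[0,0,0],0,1]])

```text
time: 9.78
eef_pos: [513.2, 97.2, 67.1]
tcp_rot: [2.406, 2.019, 0.004]
contact_force: [1.1, 2.1, 5.1]
width: 0.32
grasp_force: 52.3
```

```bash
python3 st.py; python3 - <<'E'
from h import *
im,d=read_camera("scene"); im2,d=read_camera("top")
a=cv2.resize(im[205:255,340:440,::-1],None,fx=8,fy=6,interpolation=cv2.INTER_CUBIC)
b=cv2.resize(im2[235:295,225:325,::-1],None,fx=8,fy=5,interpolation=cv2.INTER_CUBIC)
cv2.imwrite("pics/z3.png",np.vstack([a,b]))
E
```

```text
t 9.7833 jig [-38.   96.6] z 67.1 toolx yaw-jigy err deg -0.007298848549844195 tilt [ 0.002  0.001 -1.   ] F [1.1 2.1 5.1] w 27.1763495036328 g 52.25295424461365 q [ 0.07  0.38 -0.36  0.83  0.    1.81]
```

View pics/z3.png

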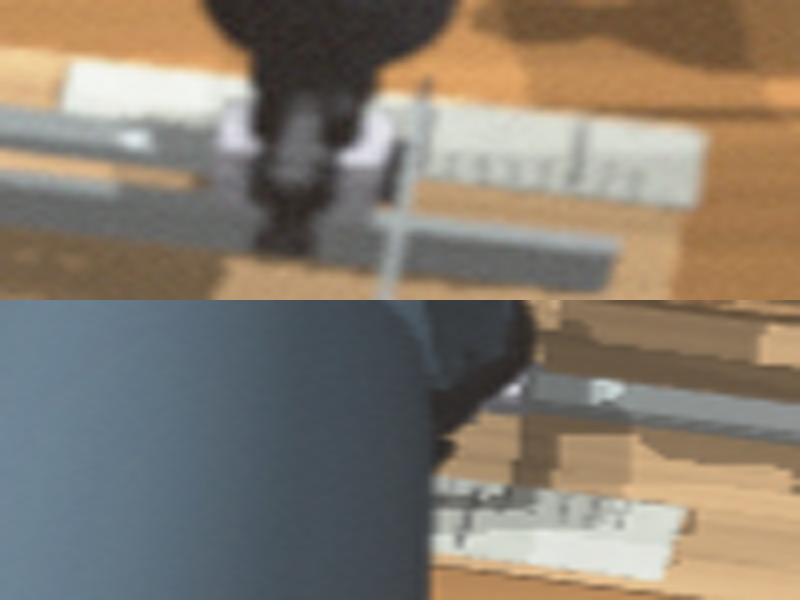

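```bash
python3 - <<'E'
from fit import *
def strip(n,im,k=4.6):
    X,Y=np.meshgrid(30+np.arange(782)/k,-75-np.arange(190)/3.8)
    W=np.c_[np.c_[Y.ravel(),X.ravel()]@R.T+o,np.full(X.size,20.)]
    m=proj(n,W).reshape(190,782,2).astype(np.float32)
    return cv2.remap(im,m[...,0],m[...,1],cv2.INTER_CUBIC)[:,:,::-1]
t0=np.load("pics/top0.npz")["im"];s0=np.load("pics/scene0.npz")["im"]
s,_=read_camera("scene"); 
cv2.imwrite("pics/st.png",np.vstack([strip("top",t0),strip("scene",s0),strip("scene",s)]))
E
```

```text
(no output)
```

View pics/st.png

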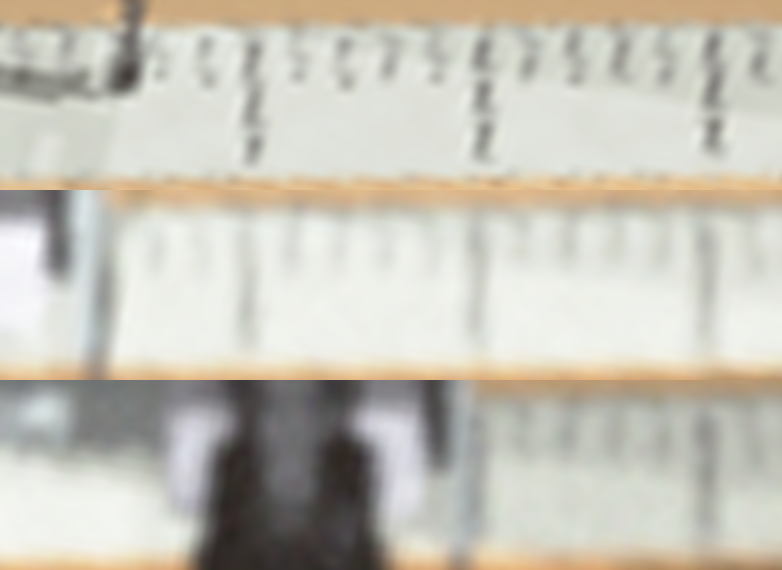

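The strips show the pointer starting at x≈123 px, against marks at 254, 483 and 712 px (4.58 px/mm). That gives a start reading of about 21 mm, and with the 77 mm drawn it now reads about 98 mm, so I'll add 2 mm.

Request:
step_arm(plan=[[[0.001,0,0],0,1],[[0.001,0,0],0,1],[[0,0,0],0,1],[[0,0,0],0,1],[[0,0,0],0,1],[[0,0,0],0,1],[[0,0,0],0,1]])

```text
time: 10.52
eef_pos: [513.4, 97.9, 67.1]
tcp_rot: [2.407, 2.017, 0.002]
contact_force: [1.0, -1.3, 5.6]
width: 0.322
grasp_force: 52.2
```

```bash
python3 st.py; python3 - <<'E'
from fit import *
# cross-check: head's +y edge of plate top etc. from depth-free scene view
s,_=read_camera("scene"); cv2.imwrite("pics/f.png",cv2.resize(s[195:325,300:440,::-1],(798,590),interpolation=cv2.INTER_CUBIC))
for r in (96,100,104):
    X=np.array([[-98,34+r,24],[45,34+r,108],[45,34+r,100],[-60,34+r,108]],float)
    W=np.c_[X[:,:2]@R.T+o,X[:,2]]; print(r,((proj("scene",W)-[300,195]+.5)*[5.7,4.54]).round(0).tolist())
E
```

```text
t 10.5167 jig [-38.   97.3] z 67.1 toolx yaw-jigy err deg -0.07823498619193714 tilt [ 0.002 -0.001 -1.   ] F [ 1.  -1.3  5.6] w 27.391464380793817 g 52.22909688949585 q [ 0.07  0.38 -0.36  0.83 -0.    1.81]
96 [[524.0, 149.0], [502.0, 281.0], [500.0, 289.0], [531.0, 118.0]]
100 [[533.0, 150.0], [512.0, 282.0], [510.0, 290.0], [541.0, 119.0]]
104 [[541.0, 151.0], [521.0, 284.0], [519.0, 292.0], [550.0, 120.0]]
```

View pics/f.png

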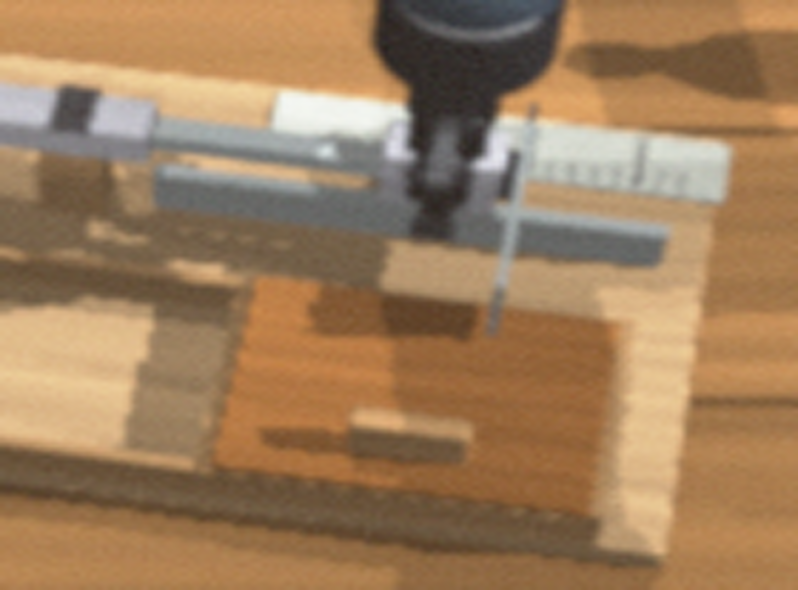

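The view shows the head held and the cover shut. The plate crosses at about (503,283), which suggests I'm slightly short (97–98.5), and the TCP only moved 0.7 mm. Nudging on.

Request:
step_arm(plan=[[[0.001,0,0],0,1],[[0.001,0,0],0,1],[[0,0,0],0,1],[[0,0,0],0,1],[[0,0,0],0,1],[[0,0,0],0,1],[[0,0,0],0,1]])

```text
time: 11.15
eef_pos: [513.7, 99.7, 67.1]
tcp_rot: [2.407, 2.017, 0.001]
contact_force: [0.2, -1.3, 6.4]
width: 0.322
grasp_force: 52.3
```

```bash
python3 st.py
```

```text
t 11.15 jig [-38.   99.2] z 67.1 toolx yaw-jigy err deg -0.08454292407164843 tilt [ 0.002 -0.001 -1.   ] F [ 0.2 -1.3  6.4] w 27.393730340928823 g 52.29259371757507 q [ 0.07  0.38 -0.36  0.83 -0.    1.82]
```

```bash
python3 -c "
from workcell import *
print(close_job())"
```

```text
the job is handed in; nothing more can be done
None
```

The job is handed in with no verdict returned: the cover is shut against its end stop, and the head is held with the button fully in and the pointer at about 100 mm (estimated within 1 mm or so), on the second long mark.

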